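# Fit the air-filter cartridge into its box

## Task

Two filter cartridges lie on the workshop bench. Take the narrower one, with the thin tongue along one end, by its handle, hook the tongue under the lip of the black air box while the other end is still raised, then swing that end down until the cartridge lies flat on the bottom of the box, and let go. Leave the wide, tongueless cartridge where it lies.

Things in the scene. Friction and masses are not known exactly. Their poses are not given: they have to be found in the camera images.
- cartridge_handle (a point): Handle centre of the loose cartridge to fit (0.25 kg, flat on the bench). Grey-framed pleated panel 180 (x) by 110 mm (y), 28 high; its -x 45 mm is the tongue. Handle: upright plate 12 thick (x), 56 long (y), from 28 to 72 mm above the underside. This point: 50 mm above the underside, 110 mm from the tongue's end, 70 mm from the +x end. z up, x from tongue to thick end.
- cartridge_tongue (a point): Middle of the end edge of that cartridge's tongue: a flat plate 45 mm long (x), 110 mm wide, 10 mm thick, level with the underside. This point is halfway up the 10 mm; from the handle point it lies 110 mm towards -x and 45 mm down. Same axes.
- airbox: Black open box fixed to the bench, 208 (x) by 142 mm, pipe stub on its +x end. Origin: centre of its underside; z up; at yaw 0 the lip end (-x) faces the robot. Pocket: x -98 to 98, y -65 to 65 mm, bottom 40 mm above the bench; side walls rise to 65, +x wall to 58 mm. Fitted, the cartridge's axes point as the box's do, its tongue under the lip; lying flat it cannot pass between lip and +x wall.
- airbox_lip (a point): Middle of the lower free edge of the lip, at x = -70, y = 0, z = 64 mm of the box. The lip is a 5 mm thick plate over the full width of the -x end, reaching 28 mm into the pocket from the end wall; its underside is 24 mm above the pocket's bottom. Axes as the box's.
- spare_handle (a point): Handle centre of the other cartridge, to be left alone (loose, flat on the bench): same make and handle, but 180 by 150 mm, 28 mm high all over, no tongue, handle in the middle. The point is 50 mm above the bench; z up.
Not all that is in view belongs to the job. What is shaped like the part that bears cartridge_handle but orange or red is not meant.

How it is judged:
By the outcome, as a careful person would: the job done as asked, in the order asked, and still so for the second after the job is handed in, with the robot touching nothing.
It also fails if it takes over 43 s, if anything falls off the work surface, if the arm or the gripper's body presses on something with over 40 N, if the wrist force passes 120 N, or if a joint passes its speed limit or range.

## Robot

A 6-joint arm with a two-finger parallel gripper is mounted at the origin on the work surface. World frame = base frame: x ahead of the robot, y to its left, z up, the work surface at z = 0. Lengths are in m, angles in rad, forces in N, time in s.
With the tool pointing down it reaches from about 0.275 to 0.725 m from the base axis. Payload 15.9 kg.
Tool frame: the origin (TCP) lies between the finger pads; the fingertips stand 25 mm ahead of it and the grasp point (between the pads) lies 6 mm ahead of it (manip.nose_length is the distance from the TCP to the fingertips, in m); x points along the fingers, y is the direction in which the jaws open and shut, and the axes are right-handed (so a half turn about x gives the same grasp; the last joint's range is limited). The gripper opens to 85 mm and grips with 20 to 120 N. Pads are 22 mm wide; open, the fingers measure 114 mm over their backs; the gripper's body (76 mm by 85 mm) begins 54 mm behind the grasp point. The pads swing forward as they close: fully open they stand 13 mm farther back than shut.
Start: joints at [-1.206, 0.213, -0.034, 1.323, 0, 1.571], TCP at [0.178, -0.467, 0.228] pointing down, gripper open.
Joint ranges: [-2.98, 2.98], [-0.74, 1.72], [-1.14, 1.35], [-2.1, 2.04], [-1.57, 1.44], [-3.14, 3.14]. Speed limits (rad/s): [1.89, 1.89, 2.39, 2.57, 3.14, 3.14].

## Interface

Orientations are given as a unit quaternion [x, y, z, w].
In Python, from rig import manip gives the robot as it stands.
- The arm moves only by the shell command python3 -m jog 'ROWS' [FORCE]. ROWS is JSON, a list of rows, each an object with "linear": the shift along the world's x, y, z in cm, a list of three; "twist": the turn, a rotation vector about the world's x, y, z in rad, a list of three; "grip": the finger opening in cm, from 0 to 8.54. A call has 1 to 8 rows; each row is the pose to reach, as a shift and turn from the pose commanded when the call began; what a row does not reach only later rows make up. A row lasts 1/12 s, in which the tool goes at most 41.7 mm and 7.16 degrees, less where a joint would pass 70% of its speed; a pose out of reach is approached as far as the arm can. A call with a gripper value outside its range is refused whole. The fingers move at their own pace and stop on an object; FORCE is the grip in N (left out, the last holds). Time passes only in rows, so rows that repeat a pose let the fingers close. It gives the time, the measured TCP pose, the force and the opening at its end, in the units of the state.
- manip.get_obs(): the state, without advancing time (a new reading comes with each control period).
- manip.capture(name): name is "scene" or "top"; returns (picture, depth): 480x640x3 uint8, red, green, blue; 480x640 float32, m along the optical axis (not along the pixel's ray), 0 where there is no reading.
- manip.get_calibration(name): a dict with "vertical_fov" (degrees; the focal length in pixels is half the picture's height over the tangent of half this angle, whatever the lens; pixels are square), "cx", "cy" (the principal point, pixels), "R" (3x3) and "t" (3): a world point X has camera coordinates R X + t. Camera axes: x right, y down, z forward; pixel columns grow to the right and rows downward; lengths in m; the calibration is good to about 2 mm. A picture is of the moment at which its call begins. get_calibration takes no time and is no camera call.
- manip.hand_in(): hands the job in, once; it reports no verdict.
Trained networks look in the newest picture that a camera, given by its name, has taken for a name from the list of things; names that differ only in an ending like _2 or _b are one class to them, and where a whole thing is asked for, a point or a joint stands for the part that bears it (a point fixed in the world has none). Each returns a list of dicts, best first, with "confidence" (0 to 1); they miss things now and then, are a little off and sometimes report something else, mostly with a low value. They report only what shows in the picture. A call takes as long as a camera call. They do not tell look-alikes from the thing itself.
- manip.spot_in(label, camera): "centre" ([x, y, z] in m, in world coordinates, good to about 4 mm: the middle of the surface that is visible of it).
- manip.masks_of(label, camera): "region" (480x640 bool, what is visible of it).
- manip.pinpoint(label, camera): "centre" ([x, y, z] in m, in world coordinates, good to about 4 mm: a listed point, or the origin of a listed thing).
The state is a dict: "time_s": time; "joint_positions": joint angles; "qvel": joint speeds; "joint_torque": joint torques, N m; "ee_pos": TCP position; "orientation": TCP orientation; "contact_force": force on the tool from outside, world axes, zero at the start; "moment": the same for the moment, N m; "opening": finger opening in m.
Only numpy, scipy, OpenCV 4.12 (cv2) and the standard library are available. Lean on these libraries where they do the work, as an engineer would, in place of code of your own. Each camera call takes 0.05 s, during which the arm holds its last target. There are 200 camera calls.

## Working session

There is one attempt and no reset: what is moved stays moved. The work goes in short steps, Python scripts to look and compute and a shell command to move; the robot and the scene stay as the last step left them, time stands still between calls to the robot, and variables do not carry over. Pictures are saved under pics/ and viewed, about 8 in all and at most 12, crops included, and the job is handed in when it is done.

```bash
ls; mkdir -p pics; python3 - <<'E'
from rig import manip
import cv2,numpy as np
o=manip.get_obs(); print({k:np.round(v,3).tolist() for k,v in o.items()}, manip.nose_length)
ims=[]
for c in("scene","top"):
    p,d=manip.capture(c); np.savez(f"pics/{c}0.npz",p=p,d=d); cv2.imwrite(f"pics/{c}0.png",p[:,:,::-1])
    for l in("cartridge_handle","cartridge_tongue","airbox","airbox_lip","spare_handle"):
        print(c,l,[(np.round(r["centre"],3).tolist(),round(r["confidence"],2)) for r in manip.pinpoint(l,c)])
    k=manip.get_calibration(c);print({a:np.round(b,3).tolist() for a,b in k.items()})
E
```

```text
pics
{'time_s': 0.0, 'joint_positions': [-1.206, 0.213, -0.035, 1.324, -0.0, 1.571], 'qvel': [0.001, -0.001, -0.001, -0.001, -0.001, -0.001], 'joint_torque': [-0.002, -68.617, 48.712, 0.017, -0.0, -0.0], 'ee_pos': [0.178, -0.467, 0.227], 'orientation': [-0.695, -0.129, 0.695, -0.128], 'contact_force': [-0.303, -0.131, -0.266], 'moment': [0.033, -0.011, -0.012], 'opening': 0.085} 0.025
scene cartridge_handle [([0.218, -0.398, 0.052], 0.83), ([0.608, -0.008, 0.053], 0.8), ([0.193, 0.344, 0.047], 0.7), ([0.475, 0.316, -0.002], 0.46)]
scene cartridge_tongue [([0.497, -0.002, 0.006], 0.93), ([0.115, -0.362, 0.002], 0.88), ([0.239, 0.248, 0.006], 0.81)]
scene airbox [([0.477, 0.316, -0.002], 0.93)]
scene airbox_lip [([0.406, 0.312, 0.064], 0.6)]
scene spare_handle [([0.463, -0.333, 0.052], 0.77)]
{'vertical_fov': 53.605, 'cx': 321.161, 'cy': 239.639, 'R': [[0.847, 0.531, -0.0], [0.356, -0.569, -0.741], [-0.394, 0.628, -0.671]], 't': [-0.366, -0.107, 1.176]}
top cartridge_handle [([0.219, -0.396, 0.052], 0.84), ([0.191, 0.343, 0.051], 0.78), ([0.608, -0.008, 0.05], 0.73), ([0.463, -0.334, 0.05], 0.49)]
top cartridge_tongue [([0.113, -0.362, 0.005], 0.91), ([0.499, -0.002, 0.004], 0.78), ([0.249, 0.249, 0.005], 0.57), ([0.406, 0.311, 0.063], 0.4)]
top airbox []
top airbox_lip [([0.408, 0.311, 0.061], 0.91)]
top spare_handle [([0.463, -0.334, 0.051], 0.66)]
{'vertical_fov': 51.725, 'cx': 318.365, 'cy': 244.388, 'R': [[0.001, -1.0, 0.012], [-0.999, -0.001, -0.038], [0.038, -0.012, -0.999]], 't': [-0.01, 0.424, 1.156]}
```

View pics/scene0.png

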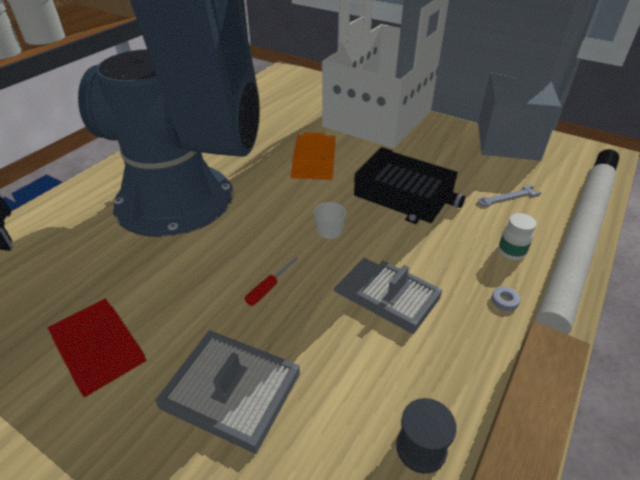

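View pics/top0.png

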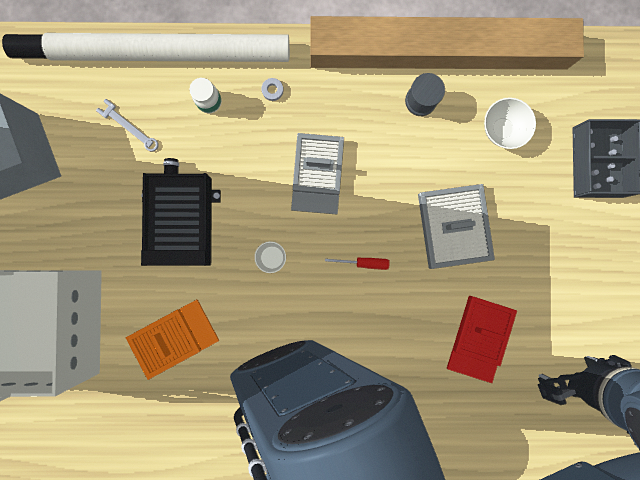

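The grey tongued cartridge is at top px (320,170) with its tongue toward the robot. The black box is at (177,218) with its pipe on +x. The spare is at (457,225), and the orange and red shapes are decoys. Next I'll get yaws from masks and depth.

```bash
cat > h.py <<'E'
from rig import manip
import numpy as np,cv2
def cloud(c,d,m):
    k=manip.get_calibration(c);f=240/np.tan(np.radians(k["vertical_fov"]/2))
    v,u=np.nonzero(m&(d>0));z=d[v,u]
    P=np.c_[(u-k["cx"])/f*z,(v-k["cy"])/f*z,z]
    return (P-np.array(k["t"]))@np.array(k["R"])
def rect(P):
    c,s,a=cv2.minAreaRect(P[:,:2].astype(np.float32)*1000)
    return np.round(c,1),np.round(s,1),round(a,2)
E
python3 - <<'E'
from h import *
from scipy.spatial.transform import Rotation as R
p,d=manip.capture("top")
for l,at,lo,hi in(("cartridge_handle",(.59,-.008),.018,.04),("cartridge_handle",(.608,-.008),.062,.085),("cartridge_handle",(.51,-.002),.006,.016),("airbox",(.477,.316),.055,.08),("spare_handle",(.463,-.333),.02,.04)):
    P=cloud("top",d,np.ones_like(d,bool))
    r=.13
    Q=P[(abs(P[:,0]-at[0])<r)&(abs(P[:,1]-at[1])<r)&(P[:,2]>lo)&(P[:,2]<hi)]
    if l=="airbox": 
        Q=Q[(Q[:,0]<.585)&(abs(Q[:,1]-.316)<.08)]
    print(l,lo,len(Q),rect(Q),np.round(np.median(Q,0),4))
    if l=="airbox":
        for s in(-1,1):
            W=Q[(s*(Q[:,1]-.316)>.055)&(abs(Q[:,0]-.477)<.08)];print(s,len(W),W.mean(0),np.polyfit(W[:,0],W[:,1],1))
        L=Q[(Q[:,0]<.43)];
        ys=np.linspace(.26,.37,12);e=[L[abs(L[:,1]-y)<.005][:,0].max() for y in ys];b=[L[abs(L[:,1]-y)<.005][:,0].min() for y in ys]
        print(np.round(e,4),np.polyfit(ys,e,1),np.round(b,4),np.polyfit(ys,b,1))
for l in("cartridge_handle","cartridge_tongue","airbox_lip","airbox"):
    print(l,[(np.round(r["centre"],4).tolist(),round(r["confidence"],2)) for r in manip.pinpoint(l,"top")])
o=manip.get_obs();print(R.from_quat(o["orientation"]).as_matrix().round(3))
P=cloud("top",d,np.ones_like(d,bool))
Q=P[(P[:,0]>.3)&(P[:,0]<.75)&(P[:,1]>0.06)&(P[:,1]<.24)];print("max h on path",Q[:,2].max())
E
```

```text
cartridge_handle 0.018 2382 (array([610.4,  -7.7]), array([110. , 139.9]), 85.24) [ 0.6074 -0.0079  0.0263]
cartridge_handle 0.062 153 (array([610.2,  -7.6]), array([54.7, 13.6]), 85.07) [ 0.6081 -0.0073  0.0717]
cartridge_handle 0.006 1119 (array([509.1,   3. ]), array([244. , 259.5]), 88.69) [0.5189 0.0013 0.0103]
airbox 0.055 1662 (array([478.6, 314.5]), array([207.1, 143.7]), 0.11) [0.404  0.3155 0.0671]
-1 290 [0.46603423 0.24688425 0.06463607] [-0.02703822  0.25948499]
1 305 [0.47203262 0.3812339  0.06414391] [0.01150231 0.37580443]
[0.4063 0.4063 0.4063 0.4063 0.4063 0.4062 0.4062 0.4063 0.4063 0.4062
 0.4062 0.4062] [-0.00118612  0.40662872] [0.3774 0.3774 0.3774 0.3774 0.3774 0.3774 0.3774 0.3773 0.3773 0.3773
 0.3773 0.3773] [-0.00104462  0.37768487]
spare_handle 0.02 3757 (array([ 466.6, -330.9]), array([180. , 151.4]), 7.95) [ 0.4663 -0.3296  0.0259]
cartridge_handle [([0.6091, -0.0046, 0.048], 0.94), ([0.2227, -0.3992, 0.0522], 0.68), ([0.1907, 0.3422, 0.0513], 0.68), ([0.463, -0.3311, 0.0512], 0.59)]
cartridge_tongue [([0.4953, -0.0025, 0.0056], 0.94), ([0.115, -0.3641, 0.0056], 0.64), ([0.2453, 0.2494, 0.0064], 0.56)]
airbox_lip [([0.4045, 0.3104, 0.0599], 0.97)]
airbox [([0.4742, 0.3092, -0.0017], 0.82)]
[[ 0.     0.357 -0.934]
 [ 0.    -0.934 -0.357]
 [-1.     0.    -0.   ]]
max h on path 0.0892537626853696
```

Cartridge handle is at (0.6095, -0.0075), yaw -0.083. Box is at about (0.477, 0.314), yaw about 0. Moving above the handle.

```bash
python3 -m jog '[{"linear":[21.6,23,0],"twist":[0,0,0.56],"grip":5},{"linear":[21.6,23,0],"twist":[0,0,0.56],"grip":5},{"linear":[21.6,23,0],"twist":[0,0,0.56],"grip":5},{"linear":[21.6,23,0],"twist":[0,0,0.56],"grip":5},{"linear":[21.6,23,0],"twist":[0,0,0.56],"grip":5},{"linear":[21.6,23,0],"twist":[0,0,0.56],"grip":5},{"linear":[21.6,23,0],"twist":[0,0,0.56],"grip":5},{"linear":[21.6,23,0],"twist":[0,0,0.56],"grip":5}]' 60
python3 -m jog '[{"linear":[21.55,22.95,-8],"twist":[0,0,0.563],"grip":5},{"linear":[21.55,22.95,-8],"twist":[0,0,0.563],"grip":5},{"linear":[21.55,22.95,-8],"twist":[0,0,0.563],"grip":5},{"linear":[21.55,22.95,-8],"twist":[0,0,0.563],"grip":5},{"linear":[21.55,22.95,-8],"twist":[0,0,0.563],"grip":5},{"linear":[21.55,22.95,-8],"twist":[0,0,0.563],"grip":5},{"linear":[21.55,22.95,-8],"twist":[0,0,0.563],"grip":5},{"linear":[21.55,22.95,-8],"twist":[0,0,0.563],"grip":5}]'
python3 - <<'E'
from h import *
from scipy.spatial.transform import Rotation as R
o=manip.get_obs();print(o["time_s"],o["ee_pos"],R.from_quat(o["orientation"]).as_matrix().round(3).tolist(),o["qvel"].round(2) if hasattr(o["qvel"],"round") else o["qvel"])
E
```

```text
time_s: 1.52
ee_pos: [0.3964, -0.2342, 0.228]
orientation: [0.633, 0.316, -0.632, 0.316]
contact_force: [-0.3, -0.8, -0.1]
opening: 0.05
time_s: 2.18
ee_pos: [0.6112, -0.005, 0.1468]
orientation: [-0.52, -0.479, 0.52, -0.479]
contact_force: [0.4, -0.5, 1.2]
opening: 0.0496
2.1833 [ 0.61117749 -0.00503288  0.14681446] [[-0.0, 0.997, -0.082], [0.0, -0.082, -0.997], [-1.0, -0.0, -0.0]] [ 0.46  0.56  0.63  0.06 -0.01  0.46]
```

```bash
python3 -m jog '[{"linear":[0,0,0],"twist":[0,0,0],"grip":5},{"linear":[0,0,-3],"twist":[0,0,0],"grip":5},{"linear":[0,0,-6],"twist":[0,0,0],"grip":5},{"linear":[0,0,-8],"twist":[0,0,0],"grip":5},{"linear":[0,0,-9],"twist":[0,0,0],"grip":5},{"linear":[0,0,-9],"twist":[0,0,0],"grip":5},{"linear":[0,0,-9],"twist":[0,0,0],"grip":5}]'
python3 - <<'E'
from h import *
print(manip.get_obs()["ee_pos"])
p,d=manip.capture("scene");cv2.imwrite("pics/s1.png",cv2.resize(p[200:380,280:520,::-1],(720,540)))
E
```

```text
time_s: 2.77
ee_pos: [0.61, -0.0078, 0.0586]
orientation: [0.52, 0.479, -0.52, 0.479]
contact_force: [0.4, -0.2, 0.7]
opening: 0.0497
[ 0.61003167 -0.00777969  0.05858142]
```

View pics/s1.png

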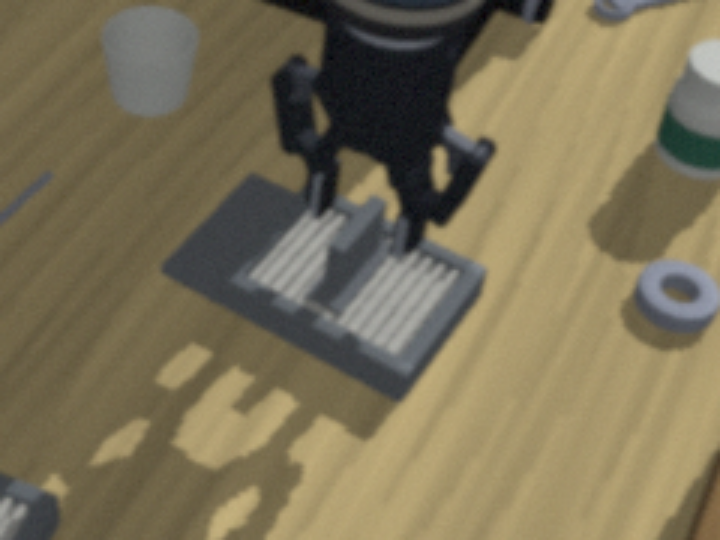

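The fingers straddle the handle (crop px about (320,205) and (405,235), handle at 355,250). Closing, then lifting a little.

```bash
python3 -m jog '[{"linear":[0,0,0],"twist":[0,0,0],"grip":0},{"linear":[0,0,0],"twist":[0,0,0],"grip":0},{"linear":[0,0,0],"twist":[0,0,0],"grip":0},{"linear":[0,0,0],"twist":[0,0,0],"grip":0},{"linear":[0,0,0],"twist":[0,0,0],"grip":0},{"linear":[0,0,0],"twist":[0,0,0],"grip":0},{"linear":[0,0,0],"twist":[0,0,0],"grip":0},{"linear":[0,0,0],"twist":[0,0,0],"grip":0}]' 70
python3 -m jog '[{"linear":[0,0,2],"twist":[0,0,0],"grip":0},{"linear":[0,0,5],"twist":[0,0,0],"grip":0},{"linear":[0,0,8],"twist":[0,0,0],"grip":0},{"linear":[0,0,11],"twist":[0,0,0],"grip":0},{"linear":[0,0,13],"twist":[0,0,0],"grip":0},{"linear":[0,0,14],"twist":[0,0,0],"grip":0},{"linear":[0,0,14],"twist":[0,0,0],"grip":0},{"linear":[0,0,14],"twist":[0,0,0],"grip":0}]'
```

```text
time_s: 3.48
ee_pos: [0.6103, -0.0076, 0.059]
orientation: [0.521, 0.479, -0.52, 0.479]
contact_force: [-3.5, -0.3, 10.7]
opening: 0.0096
time_s: 4.15
ee_pos: [0.6098, -0.0076, 0.1971]
orientation: [-0.52, -0.479, 0.52, -0.479]
contact_force: [-0.3, 0.4, -3.1]
opening: 0.0091
```

```bash
python3 -m jog '[{"linear":[-1,3,0],"twist":[0,0,0.02],"grip":0},{"linear":[-2,6.5,0],"twist":[0,0,0.04],"grip":0},{"linear":[-3.2,10.5,0],"twist":[0,0,0.06],"grip":0},{"linear":[-4.5,14.5,0],"twist":[0,0,0.083],"grip":0},{"linear":[-6,19,0],"twist":[0,0,0.083],"grip":0},{"linear":[-7.2,23,0],"twist":[0,0,0.083],"grip":0},{"linear":[-8.4,27,0],"twist":[0,0,0.083],"grip":0},{"linear":[-9.3,30,0],"twist":[0,0,0.083],"grip":0}]'
python3 -m jog '[{"linear":[-0.65,1.7,0],"twist":[0,-0.02,0],"grip":0},{"linear":[-0.65,2.15,0],"twist":[0,-0.1,0],"grip":0},{"linear":[-0.65,2.15,0],"twist":[0,-0.18,0],"grip":0},{"linear":[-0.65,2.15,0],"twist":[0,-0.24,0],"grip":0},{"linear":[-0.65,2.15,0],"twist":[0,-0.262,0],"grip":0},{"linear":[-0.65,2.15,0],"twist":[0,-0.262,0],"grip":0},{"linear":[-0.65,2.15,0],"twist":[0,-0.262,0],"grip":0}]'
python3 - <<'E'
from h import *
from scipy.spatial.transform import Rotation as R
o=manip.get_obs();print(o["ee_pos"],R.from_quat(o["orientation"]).as_matrix().round(3).tolist())
for c in("scene","top"):
    p,d=manip.capture(c);np.savez(f"pics/{c}2.npz",p=p,d=d)
    cv2.imwrite(f"pics/{c}2.png",p[:,:,::-1] if c=="top" else cv2.resize(p[60:260,300:520,::-1],(660,600)))
    for l in("cartridge_handle","cartridge_tongue","airbox_lip","airbox"):
        print(c,l,[(np.round(r["centre"],4).tolist(),round(r["confidence"],2)) for r in manip.pinpoint(l,c) if r["centre"][1]>.26 and r["centre"][0]>.3])
E
```

```text
time_s: 4.82
ee_pos: [0.515, 0.2942, 0.1958]
orientation: [-0.499, -0.5, 0.501, -0.5]
contact_force: [0.6, -0.5, -2.5]
opening: 0.0094
time_s: 5.4
ee_pos: [0.5094, 0.3135, 0.1965]
orientation: [0.56, 0.431, -0.431, 0.561]
contact_force: [-0.4, 0.0, -3.4]
opening: 0.0098
[0.50936265 0.31354077 0.19650453] [[0.256, 0.967, 0.001], [-0.001, 0.001, -1.0], [-0.967, 0.256, 0.001]]
scene cartridge_handle [([0.5098, 0.313, 0.1892], 0.9)]
scene cartridge_tongue [([0.4175, 0.3095, 0.1204], 0.69)]
scene airbox_lip [([0.4081, 0.3139, 0.062], 0.74)]
scene airbox [([0.4733, 0.3138, -0.0022], 0.93)]
top cartridge_handle [([0.516, 0.3108, 0.1869], 0.59)]
top cartridge_tongue [([0.4141, 0.3085, 0.1168], 0.89)]
top airbox_lip [([0.407, 0.3122, 0.0631], 0.64)]
top airbox [([0.4744, 0.3112, 0.0008], 0.85)]
```

View pics/scene2.png

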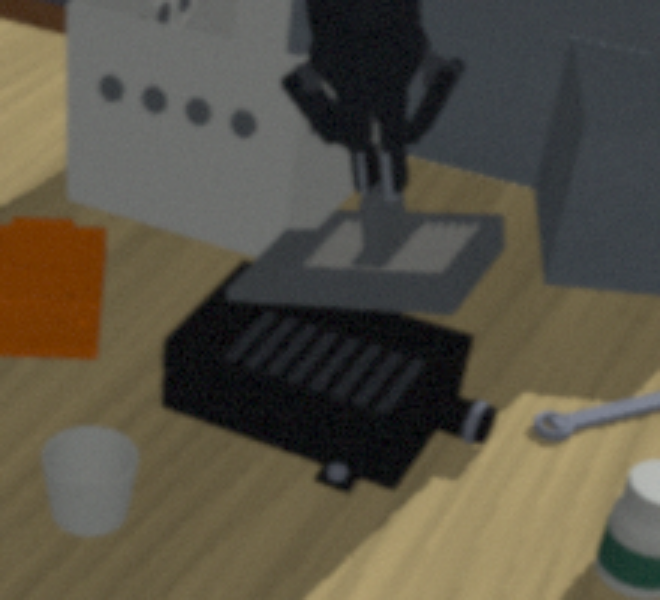

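The held cartridge hovers over the box with the thick end raised and the tongue toward the lip (crop px about 235,295). The tongue position agrees with my kinematics to within 3 mm. Lowering now, still clear of the lip.

```bash
python3 -m jog '[{"linear":[0.1,0,-1.5],"twist":[0,0,0],"grip":0},{"linear":[0.1,0,-3],"twist":[0,0,0],"grip":0},{"linear":[0.1,0,-4.5],"twist":[0,0,0],"grip":0},{"linear":[0.1,0,-5.6],"twist":[0,0,0],"grip":0},{"linear":[0.1,0,-6.3],"twist":[0,0,0],"grip":0},{"linear":[0.1,0,-6.6],"twist":[0,0,0],"grip":0},{"linear":[0.1,0,-6.6],"twist":[0,0,0],"grip":0},{"linear":[0.1,0,-6.6],"twist":[0,0,0],"grip":0}]'
python3 - <<'E'
from h import *
for c in("scene","top"):
    p,d=manip.capture(c);np.savez(f"pics/{c}3.npz",p=p,d=d)
    if c=="top": cv2.imwrite("pics/t3.png",cv2.resize(p[140:290,110:260,::-1],(600,600)))
    for l in("cartridge_handle","cartridge_tongue","airbox_lip"):
        print(c,l,[(np.round(r["centre"],4).tolist(),round(r["confidence"],2)) for r in manip.pinpoint(l,c) if r["centre"][1]>.26 and r["centre"][0]>.3])
P=cloud("top",d,np.ones_like(d,bool))
for y in(.27,.29,.31,.33,.35):
    Q=P[(abs(P[:,1]-y)<.0025)&(P[:,0]>.37)&(P[:,0]<.48)];Q=Q[np.argsort(Q[:,0])];print(y,[tuple(q) for q in (Q[:,[0,2]]*1000).round().astype(int).tolist()][::2])
E
```

```text
time_s: 6.57
ee_pos: [0.5116, 0.3141, 0.1325]
orientation: [0.561, 0.43, -0.43, 0.561]
contact_force: [0.5, 0.1, -2.6]
opening: 0.0096
scene cartridge_handle [([0.513, 0.3136, 0.1232], 0.68)]
scene cartridge_tongue [([0.4181, 0.3128, 0.0545], 0.89)]
scene airbox_lip [([0.41, 0.3119, 0.0633], 0.84)]
top cartridge_handle [([0.5137, 0.3169, 0.1217], 0.68)]
top cartridge_tongue [([0.4203, 0.3094, 0.0527], 0.91)]
top airbox_lip [([0.4058, 0.3083, 0.061], 0.6)]
0.27 [(370, -1), (371, 651), (371, 652), (372, 650), (372, 651), (372, 653), (373, 650), (373, 651), (373, 652), (374, 650), (374, 652), (375, 39), (375, 41), (375, 651), (375, 652), (376, 650), (376, 652), (376, 652), (377, 650), (377, 652), (377, 66), (377, 69), (378, 650), (378, 651), (379, 649), (379, 651), (380, 65), (380, 651), (380, 650), (380, 648), (381, 651), (381, 651), (382, 68), (382, 651), (382, 650), (382, 650), (384, 651), (384, 650), (384, 72), (385, 652), (385, 650), (385, 650), (386, 650), (386, 649), (386, 70), (386, 68), (387, 652), (387, 649), (388, 651), (388, 649), (388, 71), (389, 68), (389, 651), (390, 651)
[... 12325 characters left out ...]
57, 70), (460, 67), (460, 86), (461, 84), (463, 87), (465, 86), (467, 86), (472, 82), (476, 84)]
0.35 [(370, -1), (370, 4), (373, 2), (375, 42), (377, 69), (380, 70), (382, 70), (384, 71), (386, 74), (386, 66), (388, 67), (391, 68), (393, 70), (395, 68), (397, 71), (397, 66), (399, 70), (402, 69), (404, 74), (406, 75), (406, 67), (409, 38), (411, 44), (413, 625), (413, 622), (414, 624), (415, 621), (416, 621), (416, 40), (416, 38), (417, 620), (418, 620), (418, 618), (418, 617), (419, 620), (419, 618), (420, 43), (421, 40), (422, 617), (422, 54), (423, 615), (424, 614), (424, 58), (425, 613), (427, 611), (427, 56), (429, 59), (429, 58), (430, 607), (431, 59), (433, 65), (433, 61), (435, 64)]
```

View pics/t3.png

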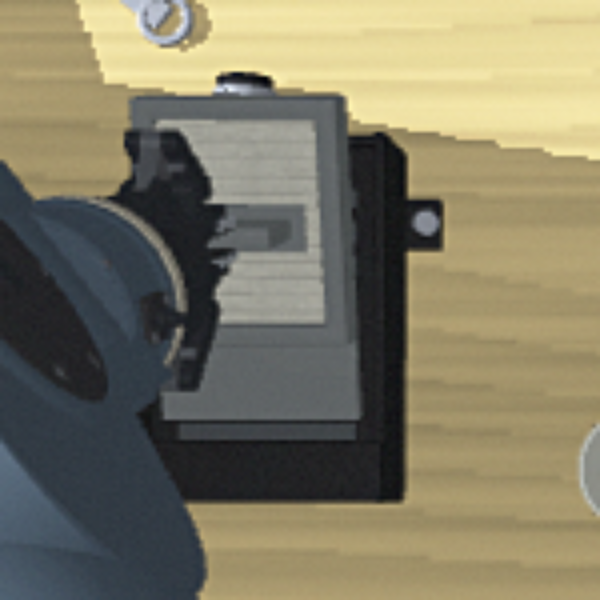

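From the top view the lip edge is at x≈0.4075 (crop row 440) and the tongue edge at x≈0.421 (row 420). The side gap is about 10 mm and the tip is about 7 mm above the pocket bottom. Going down 3 mm, then sliding 3.4 cm under the lip while watching the force.

```bash
python3 -m jog '[{"linear":[0,0,-0.3],"twist":[0,0,0],"grip":0},{"linear":[-0.5,0,-0.3],"twist":[0,0,0],"grip":0},{"linear":[-1,0,-0.3],"twist":[0,0,0],"grip":0},{"linear":[-1.5,0,-0.3],"twist":[0,0,0],"grip":0},{"linear":[-2,0,-0.3],"twist":[0,0,0],"grip":0},{"linear":[-2.4,0,-0.3],"twist":[0,0,0],"grip":0},{"linear":[-2.4,0,-0.3],"twist":[0,0,0],"grip":0}]'
python3 -m jog '[{"linear":[-0.3,0,0],"twist":[0,0,0],"grip":0},{"linear":[-0.6,0,0],"twist":[0,0,0],"grip":0},{"linear":[-0.9,0,0],"twist":[0,0,0],"grip":0},{"linear":[-1,0,0],"twist":[0,0,0],"grip":0},{"linear":[-1,0,0],"twist":[0,0,0],"grip":0},{"linear":[-1,0,0],"twist":[0,0,0],"grip":0}]'
python3 - <<'E'
from h import *
p,d=manip.capture("top");cv2.imwrite("pics/t4.png",cv2.resize(p[140:290,110:260,::-1],(600,600)))
q,d=manip.capture("scene");cv2.imwrite("pics/s4.png",cv2.resize(q[100:250,320:480,::-1],(640,600)))
E
```

```text
time_s: 7.55
ee_pos: [0.4865, 0.314, 0.129]
orientation: [0.561, 0.431, -0.43, 0.561]
contact_force: [0.5, 0.2, -2.7]
opening: 0.0096
time_s: 8.05
ee_pos: [0.4774, 0.314, 0.129]
orientation: [0.561, 0.43, -0.43, 0.561]
contact_force: [-0.2, 0.3, -2.1]
opening: 0.0096
```

View pics/s4.png

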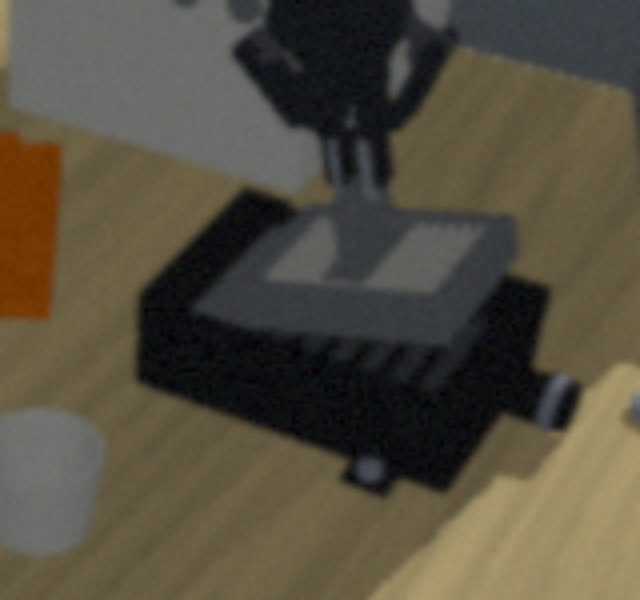

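The tongue is under the lip (crop px about 195,310) with no contact force, and the thick end is raised. Swinging down about the tongue tip.

```bash
python3 -m jog '[{"linear":[0.22,0,-0.25],"twist":[0,0.026,0],"grip":0},{"linear":[0.43,0,-0.5],"twist":[0,0.052,0],"grip":0},{"linear":[0.64,0,-0.76],"twist":[0,0.079,0],"grip":0},{"linear":[0.84,0,-1.03],"twist":[0,0.105,0],"grip":0},{"linear":[1.03,0,-1.3],"twist":[0,0.131,0],"grip":0},{"linear":[1.22,0,-1.6],"twist":[0,0.157,0],"grip":0},{"linear":[1.57,0,-2.15],"twist":[0,0.209,0],"grip":0},{"linear":[1.57,0,-2.15],"twist":[0,0.209,0],"grip":0}]'
python3 -m jog '[{"linear":[0.16,0,-0.3],"twist":[0,0.026,0],"grip":0},{"linear":[0.32,0,-0.6],"twist":[0,0.053,0],"grip":0},{"linear":[0.32,0,-0.7],"twist":[0,0.053,0],"grip":0},{"linear":[0.32,0,-0.75],"twist":[0,0.053,0],"grip":0},{"linear":[0.32,0,-0.75],"twist":[0,0.053,0],"grip":0}]'
```

```text
time_s: 8.82
ee_pos: [0.4941, 0.3136, 0.1063]
orientation: [0.512, 0.487, -0.488, 0.512]
contact_force: [0.0, -0.4, -2.7]
opening: 0.0094
time_s: 9.23
ee_pos: [0.4961, 0.3139, 0.0999]
orientation: [0.5, 0.5, -0.5, 0.5]
contact_force: [0.0, 0.4, -1.4]
opening: 0.0097
```

```bash
python3 -m jog '[{"linear":[0,0,-0.1],"twist":[0,0,0],"grip":0},{"linear":[0,0,-0.1],"twist":[0,0,0],"grip":0},{"linear":[0,0,-0.1],"twist":[0,0,0],"grip":0}]'
python3 -m jog '[{"linear":[0,0,-0.08],"twist":[0,0,0],"grip":0},{"linear":[0,0,-0.08],"twist":[0,0,0],"grip":0},{"linear":[0,0,-0.08],"twist":[0,0,0],"grip":0}]'
```

```text
time_s: 9.48
ee_pos: [0.4961, 0.314, 0.0991]
orientation: [0.5, 0.5, -0.5, 0.5]
contact_force: [0.5, 0.1, -3.3]
opening: 0.0096
time_s: 9.73
ee_pos: [0.4962, 0.314, 0.099]
orientation: [0.5, 0.5, -0.5, 0.5]
contact_force: [-5.7, -2.3, 10.4]
opening: 0.0096
```

It bears on the bottom (+10 N) at the height expected for lying flat. Opening, checking, then retreating.

```bash
python3 -m jog '[{"linear":[0,0,0.05],"twist":[0,0,0],"grip":4},{"linear":[0,0,0.05],"twist":[0,0,0],"grip":4},{"linear":[0,0,0.05],"twist":[0,0,0],"grip":4},{"linear":[0,0,0.05],"twist":[0,0,0],"grip":4},{"linear":[0,0,0.05],"twist":[0,0,0],"grip":4},{"linear":[0,0,0.05],"twist":[0,0,0],"grip":4}]'
python3 -m jog '[{"linear":[0,0,1.5],"twist":[0,0,0],"grip":4},{"linear":[0,0,4],"twist":[0,0,0],"grip":4},{"linear":[0,0,8],"twist":[0,0,0],"grip":4},{"linear":[0,-4,11],"twist":[0,0,0],"grip":4},{"linear":[0,-8,12],"twist":[0,0,0],"grip":4},{"linear":[0,-12,12],"twist":[0,0,0],"grip":4},{"linear":[0,-16,12],"twist":[0,0,0],"grip":4},{"linear":[0,-20,12],"twist":[0,0,0],"grip":4}]'
python3 -m jog '[{"linear":[0,-4,0],"twist":[0,0,0],"grip":4},{"linear":[0,-8,0],"twist":[0,0,0],"grip":4},{"linear":[0,-12,0],"twist":[0,0,0],"grip":4},{"linear":[0,-15,0],"twist":[0,0,0],"grip":4},{"linear":[0,-16,0],"twist":[0,0,0],"grip":4},{"linear":[0,-16,0],"twist":[0,0,0],"grip":4}]'
python3 - <<'E'
from h import *
p,d=manip.capture("top")
q,_=manip.capture("scene")
a=cv2.resize(p[140:290,110:260,::-1],(400,400));b=cv2.resize(q[100:250,320:470,::-1],(400,400));cv2.imwrite("pics/f.png",np.hstack([a,b]))
P=cloud("top",d,np.ones_like(d,bool))
I=P[(abs(P[:,0]-.478)<.092)&(abs(P[:,1]-.314)<.06)]
for lo,hi in((.062,.0755),(.1,.125)):
    print(rect(I[(I[:,2]>lo)&(I[:,2]<hi)&(I[:,0]>.425)]))
T=I[(I[:,2]>.06)&(I[:,2]<.075)&(I[:,0]>.44)];A=np.c_[T[:,:2],np.ones(len(T))];print("plane",np.linalg.lstsq(A,T[:,2],rcond=None)[0],T[:,2].mean())
T=I[(I[:,0]>.412)&(I[:,0]<.425)];print("tongue z",np.median(T[:,2]))
S=P[(abs(P[:,0]-.463)<.13)&(abs(P[:,1]+.333)<.13)&(P[:,2]>.02)&(P[:,2]<.04)];print("spare",rect(S))
for l in("cartridge_handle","cartridge_tongue","spare_handle"):
    print(l,[(np.round(r["centre"],3).tolist(),round(r["confidence"],2)) for r in manip.pinpoint(l,"top")])
E
```

```text
time_s: 10.23
ee_pos: [0.4963, 0.3139, 0.0986]
orientation: [-0.5, -0.5, 0.5, -0.5]
contact_force: [-0.4, 0.0, 0.1]
opening: 0.04
time_s: 10.9
ee_pos: [0.4961, 0.1143, 0.219]
orientation: [0.5, 0.5, -0.5, 0.5]
contact_force: [0.5, -0.8, 0.9]
opening: 0.0397
time_s: 11.4
ee_pos: [0.4962, -0.0462, 0.2186]
orientation: [-0.501, -0.499, 0.501, -0.499]
contact_force: [0.6, -0.4, 0.5]
opening: 0.0399
(array([501.4, 313.3]), array([133. , 111.5]), 0.07)
(array([498.3, 312.8]), array([11.3, 55.8]), 0.1)
plane [0.00426972 0.00025935 0.06382395] 0.06606825311601716
tongue z 0.05027236045741148
spare (array([ 466.6, -331.3]), array([180. , 151.5]), 7.81)
cartridge_handle [([0.223, -0.397, 0.051], 0.68), ([0.19, 0.342, 0.049], 0.68), ([0.5, 0.314, 0.088], 0.64)]
cartridge_tongue [([0.385, 0.309, 0.044], 0.9), ([0.245, 0.247, 0.002], 0.79), ([0.115, -0.364, 0.003], 0.63)]
spare_handle [([0.463, -0.332, 0.051], 0.77)]
```

View pics/f.png

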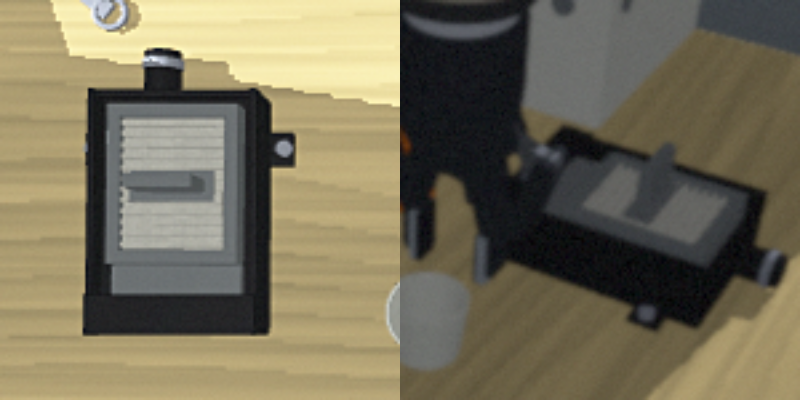

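The cartridge lies flat in the pocket: plane slope is 0.4%, top at 66 mm against 68 nominal, tongue top at 50 mm. The tongue end is about 22 mm under the lip, the spare hasn't moved, and the arm is clear.

```bash
python3 -c "
from rig import manip
print(manip.hand_in())"
```

```text
the job is handed in; nothing more can be done
None
```

I fitted the narrow grey cartridge into the air box and handed the job in at about 12 s of the 43 s allowed. I took it by its handle and slid the tongue under the lip with the other end raised 15°. I then swung that end down until it bore lightly on the bottom (about 10 N), let go and backed away.

Last checks:
- **Flatness:** the cartridge lies flat, with a slope of about 0.4%. Its top is at 66 mm against 68 mm expected, which is within the calibration error. The top of its tongue is at 50 mm, as expected.
- **Fit:** the tongue's end is about 22 mm past the lip's edge, and the cartridge's yaw matches the box's within 0.1°.
- **Surroundings:** the spare cartridge is where it was and the gripper is touching nothing. Force readings stayed low throughout, with a peak of about 11 N.

No check failed. The networks also named the red and orange look-alikes and were a few mm off, so I took the final positions from the depth images.

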